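# Load the full vial rack through the analyser's sprung flap

### The job

Stand the full vial rack (the one with the capped vials, not the empty one) in the open front part of the analyser's loading lane, then push it along the lane through the sprung swing flap and gently press it home against the buffer hidden at the end, whose depth you must feel for: hold it there with about 10 N for half a second, never above 16 N on the buffer. Come away so that the flap shuts behind it and the rack stays in there, upright; keep the rack upright throughout and leave the empty rack and the other things on the bench where they are.

Things in the scene. Friction and masses are not known exactly. Their poses are not given: they have to be found in the camera images.
- rack: the full vial rack: a loose grey plastic block 100 long (its x) x 36 wide (its y) x 60 mm high, with 12 small dark-capped vials standing up to 68 mm high on top; about 0.25 kg. Origin: centre of its underside. Either end may go first. Grip it across its 36 mm width.
- rack_empty: an empty vial rack of the same block shape and size, with 12 dark open holes and no vials on top; a bystander. Origin: centre of its underside.
- loader: the fixed loader: a straight metal lane leading into a white bench-top analyser. Origin: on the bench, on the lane's centre line, under the closed flap; x runs along the lane in the loading direction, y across it, z up. The lane spans x = -135 to +217 mm and is open above up to x = +112; the analyser (260 mm wide, 239 mm high) fills x = +217 to +452 mm.
- lane_front (a point): point on the lane floor (6 mm above the bench), on the centre line, 80 mm before the flap: the middle of the open front part where the rack is stood. Guide walls: inner faces 20.5 mm either side of the centre line, 5 mm thick, tops 18 mm above the bench; short splayed lead-ins stick out to 157 mm before the flap. Axes as the loader's.
- hood (a point): centre of the opaque white hood's roof, 82 mm above the bench. The hood covers the lane from loader x = +112 to +216 mm, 51 mm wide outside, roof underside 78 mm above the bench. Fingers coming from above can follow the rack's rear end up to the hood.
- posts (a point): point on the bench midway between the flap's two posts. Hinge post: loader y = +33.5 mm, radius 4 mm, 78 mm high; jamb post: x = -5, y = -31.5 mm, 6 mm square, 70 mm high. Fingers holding the rack by its sides do not fit between the posts: let go of it before them and push its rear end with closed fingers.
- flap (a joint): angle (rad) of the swing flap, a 3 mm thick grey panel 22 to 74 mm above the bench: 0 shut across the lane, growing to 1.5 as it swings in the loading direction about an upright hinge at loader x = 0, y = +30 mm; free edge 52 mm from the hinge. A spring shuts it (0.05 N m shut, 0.16 at 1.35 rad). Pushing the rack through takes about 4 to 10 N.
- flap_edge (a point): middle of the flap's free edge, 48 mm above the bench; moves with the flap. The edge rubs along the passing rack's side with about 3 N. The flap can swing shut only when the rack's rear end is more than 52 mm past the shut flap and the fingers are out of its way (lifted).
- stop: the buffer unit, hidden under the hood at the lane's end. Origin: its fixed back, 30 mm above the bench, 215 mm past the shut flap; x in the loading direction. Its rubber face, which the rack's leading end meets, sits 18 to 58 mm before this origin, differently each time and not measured: feel for it. It gives 1 mm per 8 N; the 10 N come on top of the 1 to 6 N of rubbing. The home rack's rear end is 57 to 97 mm past the shut flap.
- beaker: an empty glass beaker, 70 mm wide, 90 mm high; a bystander. Origin: centre of its underside.
- bottle: an amber bottle with a cap, 86 mm wide, 170 mm high; a bystander. Origin: centre of its underside.
- jar: a small clear jar, 56 mm wide, 60 mm high; a bystander. Origin: centre of its underside.
- tip_box: a box with a grey lid, 122 x 82 x 64 mm; a bystander. Origin: centre of its underside.
There are look-alikes about, which are no part of the job. What is shaped like the rack but green or purple is not meant.

How it is judged:
By the outcome, as a careful person would: the job done as asked, in the order asked, and still so for the second after the job is handed in, with the robot touching nothing.
It also fails if it takes over 64 s, if anything falls off the work surface, if the arm or the gripper's body presses on something with over 40 N, if the wrist force passes 120 N, or if a joint passes its speed limit or range.

### The arm

A 6-joint arm with a two-finger parallel gripper is mounted at the origin on the work surface. World frame = base frame: x ahead of the robot, y to its left, z up, the work surface at z = 0. Lengths are in m, angles in rad, forces in N, time in s.
With the tool pointing down it reaches from about 0.325 to 0.9 m from the base axis. Payload 6.1 kg.
Tool frame: the origin (TCP) lies midway between the tips of the shut fingers; the grasp point (between the pads) lies 19 mm behind it; x points along the fingers, y is the direction in which the jaws open and shut, and the axes are right-handed (so a half turn about x gives the same grasp; the last joint's range is limited). The gripper opens to 85 mm and grips with 20 to 120 N. Pads are 22 mm wide; open, the fingers measure 114 mm over their backs; the gripper's body (76 mm by 85 mm) begins 54 mm behind the grasp point. The pads swing forward as they close: fully open they stand 13 mm farther back than shut.
Start: joints at [-1.447, 0.22, 1.526, -0, 1.395, -0.126], TCP at [0.154, -0.606, 0.195] pointing down, gripper open.
Joint ranges: [-2.98, 2.98], [-0.91, 2.08], [0.09, 2.57], [-1.24, 4.39], [0.2, 2.65], [-2.68, 2.68]. Speed limits (rad/s): [2.57, 2.57, 3.01, 3.14, 3.14, 3.14].

### API

Orientations are given as [roll, pitch, yaw] about the fixed x, y, z axes, in that order (R = Rz(yaw) Ry(pitch) Rx(roll)).
In Python, from plant import movep, move_l, set_joints, gripper_to, hold, inverse_kinematics, observe, get_image, get_calibration, Unreachable, job_done gives the robot as it stands. Calls block until the motion is done:
- movep(position, orientation): joint-space move of the TCP to a pose.
- move_l(position, feed=0.15, rotation=None, max_force=None): straight line of the TCP; rotation=None keeps the orientation; feed is the mean speed in m/s. With max_force (N) it stops when the force on the tool has changed by that much, and returns True; else False.
- set_joints(angles): joint-space move.
- gripper_to(opening, f_grip=None): finger opening in m; f_grip is the grip in N (None keeps the last); returns when the fingers have stopped.
- hold(seconds).
- inverse_kinematics(position, orientation): joint angles nearest the present ones, or None.
- observe(): the state.
- get_image(name): name is "scene" or "top" or "wrist"; returns (picture, depth): 384x512x3 uint8, red, green, blue; 384x512 float32, m along the optical axis (not along the pixel's ray), 0 where there is no reading.
- get_calibration(name): a dict with "intrinsics" (3x3 intrinsics, pixels), "world_from_camera" (4x4, takes a point from camera to world coordinates). Camera axes: x right, y down, z forward; pixel columns grow to the right and rows downward; lengths in m; the calibration is good to about 2 mm. The wrist camera is an equidistant fisheye: a pixel r from the principal point sees the ray r / f radians off the axis. A picture is of the moment at which its call begins: read the wrist's pose just before it. get_calibration takes no time and is no camera call; for the wrist camera it gives the pose at the moment of the call.
A pose or a line that the arm cannot do raises Unreachable and nothing moves.
- job_done(): hands the job in, once; it reports no verdict.
The state is a dict: "time_s": time; "q": joint angles; "joint_velocities": joint speeds; "joint_torque": joint torques, N m; "eef_pos": TCP position; "tcp_rot": TCP orientation; "ft_force": force on the tool from outside, world axes, zero at the start; "torque": the same for the moment, N m; "opening": finger opening in m.
Only numpy, scipy, OpenCV 4.12 (cv2) and the standard library are available. Lean on these libraries where they do the work, as an engineer would, in place of code of your own. Each camera call takes 0.05 s, during which the arm holds its last target.

## Working session

There is one attempt and no reset: what is moved stays moved. The work goes in short steps, each a Python script; the robot and the scene stay as the last script left them, time stands still between calls to the robot, and variables do not carry over. Pictures are saved under pics/ and viewed, and the job is handed in when it is done.

```bash
ls; mkdir -p pics
python3 - <<'E'
from plant import *
import cv2,numpy as np
np.set_printoptions(precision=4,suppress=True)
for n in ("scene","top","wrist"):
    c=get_calibration(n); im,d=get_image(n)
    cv2.imwrite(f"pics/{n}0.png",im[:,:,::-1]); np.save(f"pics/{n}0d.npy",d)
    print(n,c["intrinsics"],c["world_from_camera"])
print(observe())
E
```

```text
pics
scene [[408.1125   0.     251.4172]
 [  0.     408.1125 193.8501]
 [  0.       0.       1.    ]] [[ 0.196   0.7648 -0.6137  1.3219]
 [ 0.9806 -0.1467  0.1304 -0.1001]
 [ 0.0097 -0.6273 -0.7787  1.0157]
 [ 0.      0.      0.      1.    ]]
top [[451.5176   0.     250.4683]
 [  0.     451.5176 198.4296]
 [  0.       0.       1.    ]] [[ 0.046  -0.9762  0.2119  0.2895]
 [-0.9989 -0.0461  0.0047  0.0752]
 [ 0.0052 -0.2119 -0.9773  1.3996]
 [ 0.      0.      0.      1.    ]]
wrist [[297.3186   0.     252.206 ]
 [  0.     297.3186 195.1329]
 [  0.       0.       1.    ]] [[ 0.2473 -0.9343 -0.2568  0.2189]
 [-0.969  -0.2386 -0.0649 -0.5886]
 [-0.0006  0.2649 -0.9643  0.3731]
 [ 0.      0.      0.      1.    ]]
{'time_s': 0.15, 'q': array([-1.4471,  0.2211,  1.5273,  0.    ,  1.3947, -0.1261]), 'joint_velocities': array([ 0.0006, -0.0021, -0.0035, -0.0007, -0.0009,  0.0005]), 'joint_torque': array([  0.0004, -49.7485, -38.9904,  -0.0002,   0.0071,  -0.    ]), 'eef_pos': array([ 0.1544, -0.6051,  0.194 ]), 'tcp_rot': array([-1.6982,  1.5693,  1.6932]), 'ft_force': array([-0.7377, -1.4373,  0.634 ]), 'torque': array([ 0.0542, -0.0006, -0.0132]), 'opening': 0.08530792879135973}
```

View pics/scene0.png

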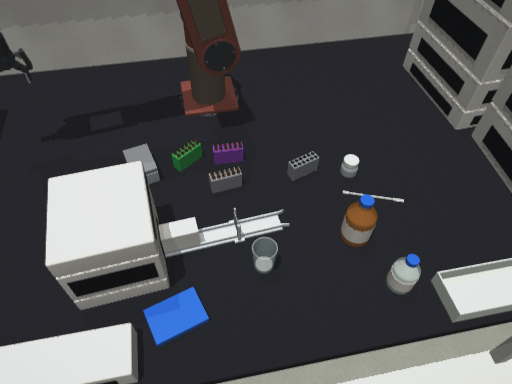

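View pics/top0.png

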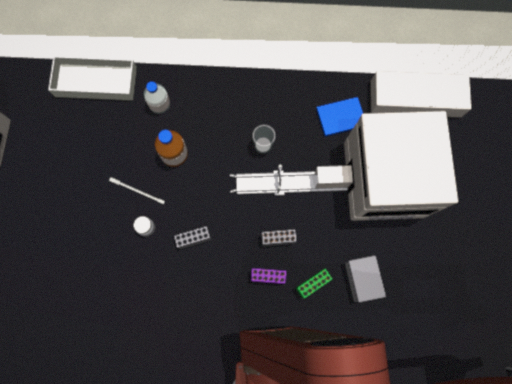

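View pics/wrist0.png

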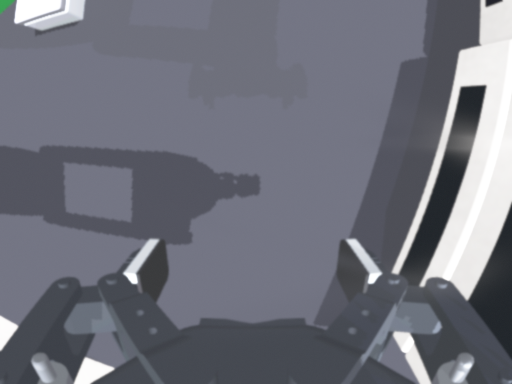

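Run:
```python
import cv2,numpy as np
a=cv2.imread("pics/top0.png")[110:300,165:400]; b=cv2.imread("pics/scene0.png")[125:285,130:365]
cv2.imwrite("pics/c1.png",cv2.resize(a,None,fx=3.2,fy=3.1,interpolation=2)); cv2.imwrite("pics/c2.png",cv2.resize(b,None,fx=3.2,fy=3.2,interpolation=2))
```

```text
(no output)
```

View pics/c1.png

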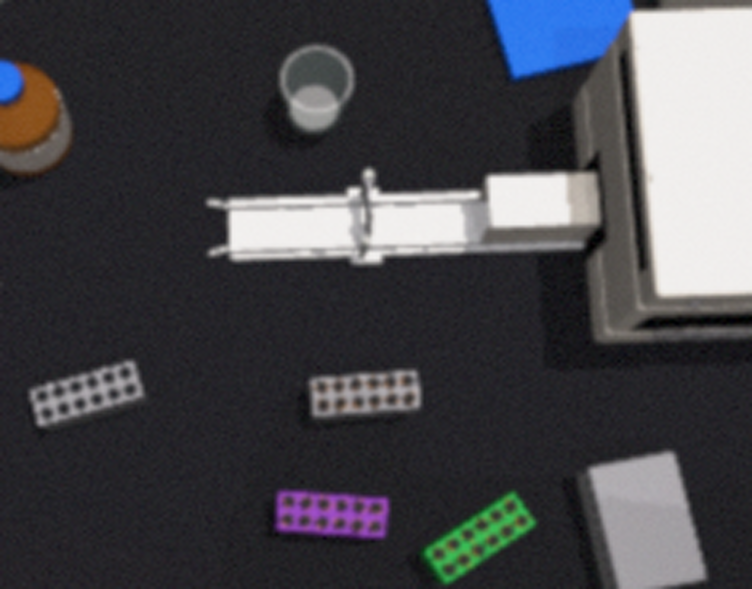

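View pics/c2.png

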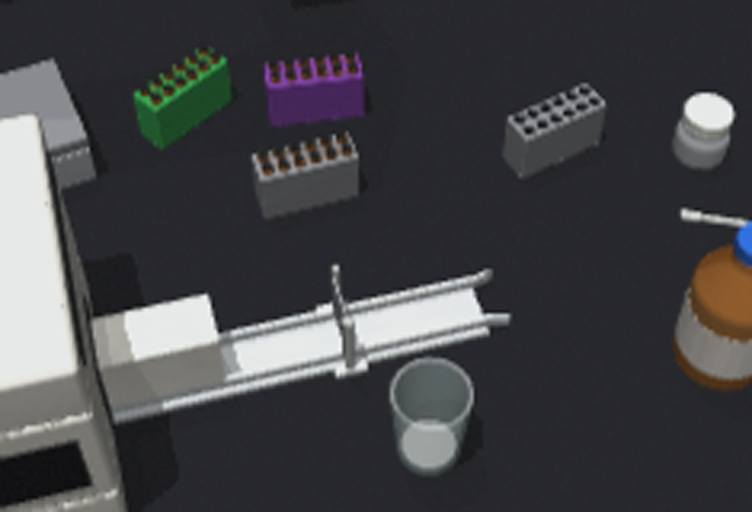

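```bash
cat > h.py <<'E'
import cv2,numpy as np
np.set_printoptions(precision=4,suppress=True)
def cal(n):
    from plant import get_calibration
    c=get_calibration(n); return c["intrinsics"],c["world_from_camera"]
def ray(K,T,uv,z,fish=False):
    uv=np.atleast_2d(np.asarray(uv,float)); a=(uv-[K[0,2],K[1,2]])/[K[0,0],K[1,1]]
    if fish:
        r=np.linalg.norm(a,axis=1)+1e-12
        d=np.c_[a*(np.sin(r)/r)[:,None],np.cos(r)]
    else: d=np.c_[a,np.ones(len(a))]
    d=d@T[:3,:3].T; o=T[:3,3]; s=(z-o[2])/d[:,2]
    return o+d*s[:,None]
def cloud(K,T,D):
    v,u=np.mgrid[:D.shape[0],:D.shape[1]]
    p=np.stack([(u-K[0,2])/K[0,0]*D,(v-K[1,2])/K[1,1]*D,D],-1)
    return p@T[:3,:3].T+T[:3,3]
def rect(P,w=None):
    r=cv2.minAreaRect((P[:,:2]*1000).astype(np.float32)); return r
E
python3 - <<'E'
from h import *
for n in("top","scene"):
    K,T=cal(n); D=np.load(f"pics/{n}0d.npy"); P=cloud(K,T,D)
    im=cv2.imread(f"pics/{n}0.png")
    def box(name,m):
        p=P[m]; print(n,name,len(p),rect(p), p[:,2].mean(), np.median(p[:,:2],axis=0))
    if n=="top":
        S=np.zeros(D.shape,bool); S[222:252,255:305]=1
        box("rack",S&(P[...,2]>.045)); S[:]=0; S[222:252,170:215]=1
        box("empty",S&(P[...,2]>.045)); S[:]=0; S[160:196,312:357]=1
        box("hood",S&(P[...,2]>.07)&(P[...,2]<.095)); S[:]=0; S[160:205,225:320]=1
        box("lane",S&(P[...,2]>.003)&(P[...,2]<.012)); box("posts",S&(P[...,2]>.05))
        box("flo",S&(P[...,2]<.025)&(P[...,2]>.014))
        S[:]=0; S[120:156,245:280]=1; box("beaker",S&(P[...,2]>.03))
    else:
        S=np.zeros(D.shape,bool); S[165:195,205:246]=1
        box("rack",S&(P[...,2]>.045));S[:]=0; S[215:255,158:200]=1
        box("hood",S&(P[...,2]>.07)&(P[...,2]<.095))
E
```

```text
top rack 426 ((410.8849792480469, 37.91865539550781), (91.81591796875, 236.74581909179688), 51.709293365478516) 0.08257755748975998 [ 0.4663 -0.0062]
top empty 431 ((403.64556884765625, 168.41905212402344), (278.78131103515625, 95.40705108642578), 58.12618637084961) 0.07643252046061909 [0.4545 0.2502]
top hood 659 ((648.185791015625, -171.1107177734375), (112.54529571533203, 106.08425903320312), 5.95452356338501) 0.08308784963509518 [ 0.6599 -0.1751]
top lane 1715 ((649.29638671875, 16.54461669921875), (145.97996520996094, 298.99298095703125), 2.7266597747802734) 0.006325830225622643 [0.6462 0.0094]
top posts 109 ((484.54010009765625, -30.086578369140625), (135.08551025390625, 422.1845703125), 79.3699722290039) 0.23250542451568024 [ 0.6535 -0.0063]
top flo 330 ((645.3807983398438, 11.486968994140625), (64.14730072021484, 275.73583984375), 1.920186996459961) 0.01854579967575569 [0.642  0.0071]
top beaker 335 ((549.14453125, 47.04362106323242), (518.236083984375, 64.8830795288086), 0.9385331273078918) 0.07635384341437804 [0.7869 0.0504]
scene rack 389 ((885.9871826171875, -26.987533569335938), (100.87309265136719, 878.1766967773438), 87.02996063232422) 0.07855913391880603 [ 0.4804 -0.007 ]
scene hood 707 ((685.5100708007812, -164.9062957763672), (109.28917694091797, 104.03468322753906), 3.2726523876190186) 0.08173121991587898 [ 0.671  -0.1679]
```

```bash
cat >> h.py <<'E'
from scipy.spatial.transform import Rotation as Ro
def tool(ydir):
    """orientation rpy, pointing down, jaw along angle ydir"""
    y=np.array([np.cos(ydir),np.sin(ydir),0]); x=np.array([0,0,-1.]); z=np.cross(x,y)
    return Ro.from_matrix(np.c_[x,y,z]).as_euler("xyz")
def shot(name,n="wrist"):
    from plant import get_image,observe
    K,T=cal(n); im,d=get_image(n); cv2.imwrite(f"pics/{name}.png",im[:,:,::-1]); np.savez(f"pics/{name}.npz",K=K,T=T,d=d)
E
python3 - <<'E'
from plant import *
from h import *
o=observe(); R=Ro.from_euler("xyz",o["tcp_rot"]).as_matrix(); K,T=cal("wrist")
print(R, R.T@(T[:3,3]-o["eef_pos"]), R.T@T[:3,:3])
for a in (0.03,np.pi+0.03):
  for p in ([.466,0,.03],[.466,0,.2],[.65,.08,.03],[.65,-.1,.03],[.65,.16,.2]): print(a,p,inverse_kinematics(p,tool(a)))
E
```

```text
[[-0.0002  0.2472 -0.969 ]
 [ 0.0015 -0.969  -0.2472]
 [-1.     -0.0015 -0.0002]] [-0.1791 -0.0003 -0.0666] [[-0.0012 -0.2651  0.9642]
 [ 1.     -0.0003  0.0011]
 [-0.      0.9642  0.2651]]
0.03 [0.466, 0, 0.03] [-0.1695  0.0324  2.0686 -0.      1.0406 -0.1995]
0.03 [0.466, 0, 0.2] [-0.1695 -0.1736  1.918  -0.      1.3972 -0.1995]
0.03 [0.65, 0.08, 0.03] [ 0.0022  0.4466  1.5671 -0.      1.128  -0.0278]
0.03 [0.65, -0.1, 0.03] [-0.2725  0.4523  1.5591 -0.      1.1301 -0.3025]
0.03 [0.65, 0.16, 0.2] [ 0.1237  0.3225  1.3937 -0.      1.4254  0.0937]
3.171592653589793 [0.466, 0, 0.03] None
3.171592653589793 [0.466, 0, 0.2] None
3.171592653589793 [0.65, 0.08, 0.03] None
3.171592653589793 [0.65, -0.1, 0.03] None
3.171592653589793 [0.65, 0.16, 0.2] None<sys>:0: UserWarning: Gimbal lock detected. Setting third angle to zero since it is not possible to uniquely determine all angles.
```

```bash
python3 -W ignore - <<'E'
from plant import *
from h import *
movep([.56,-.05,.28],tool(0.03)); hold(.2); shot("w1"); movep([.466,-.06,.2],tool(0.03)); hold(.2); shot("w2"); print(observe()["time_s"])
E
```

```text
3.675
```

View pics/w1.png

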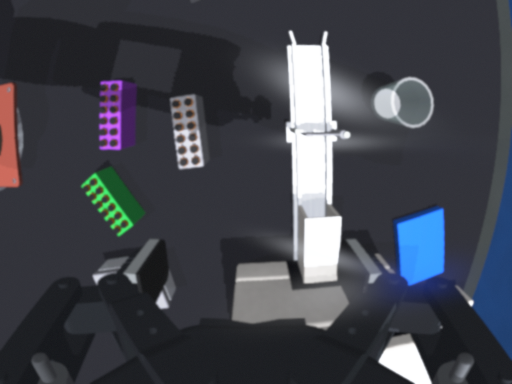

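View pics/w2.png

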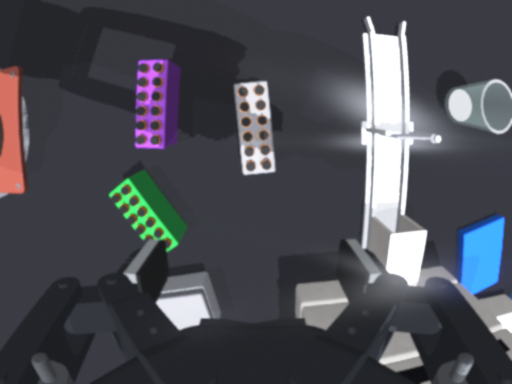

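```bash
python3 -W ignore - <<'E'
from h import *
im=cv2.imread("pics/w1.png"); c=im[25:215,262:362]; cv2.imwrite("pics/c3.png",cv2.resize(c.transpose(1,0,2)[:, ::-1],None,fx=4.2,fy=4.2,interpolation=1))
g=im.max(2).astype(int)
for r in (60,80,100,150,170,190): print(r,list(g[r,280:340]))
E
```

```text
60 [np.int64(88), np.int64(88), np.int64(88), np.int64(89), np.int64(89), np.int64(89), np.int64(96), np.int64(144), np.int64(230), np.int64(253), np.int64(253), np.int64(238), np.int64(231), np.int64(251), np.int64(255), np.int64(255), np.int64(255), np.int64(255), np.int64(255), np.int64(255), np.int64(255), np.int64(255), np.int64(255), np.int64(255), np.int64(255), np.int64(255), np.int64(255), np.int64(255), np.int64(255), np.int64(255), np.int64(255), np.int64(255), np.int64(255), np.int64(255), np.int64(255), np.int64(255), np.int64(255), np.int64(255), np.int64(255), np.int64(255), np.int64(254), np.int64(244), np.int64(199), np.int64(227), np.int64(253), np.int64(255), np.int64(255), np.int64(254), np.int64(237), np.int64(147), np.int64(79), np.int64(63), np.int64(62), np.int64(62), np.int64(62), np.int64(62), np.int64(64), np.int64(62), np.int64(60), np.int64(62)]
80 [np.int64(110), np.int64(111), np.int64(115), np.int64(117), np.int64(119), np.int64(122), np.int64(123), np.int64(131), np.int64(171), np.int64(234), np.int64(253), np.int64(254), np.int64(250), np.int64(235),
[... 3546 characters left out ...]
), np.int64(232), np.int64(252), np.int64(251), np.int64(238), np.int64(237), np.int64(253), np.int64(255), np.int64(255), np.int64(255), np.int64(255), np.int64(255), np.int64(255), np.int64(255), np.int64(255), np.int64(255), np.int64(255), np.int64(255), np.int64(255), np.int64(255), np.int64(255), np.int64(255), np.int64(255), np.int64(255), np.int64(255), np.int64(255), np.int64(255), np.int64(255), np.int64(255), np.int64(255), np.int64(255), np.int64(255), np.int64(250), np.int64(215), np.int64(226), np.int64(253), np.int64(255), np.int64(255), np.int64(254), np.int64(243), np.int64(163), np.int64(83), np.int64(60), np.int64(59), np.int64(59), np.int64(59), np.int64(60), np.int64(58)]
```

View pics/c3.png

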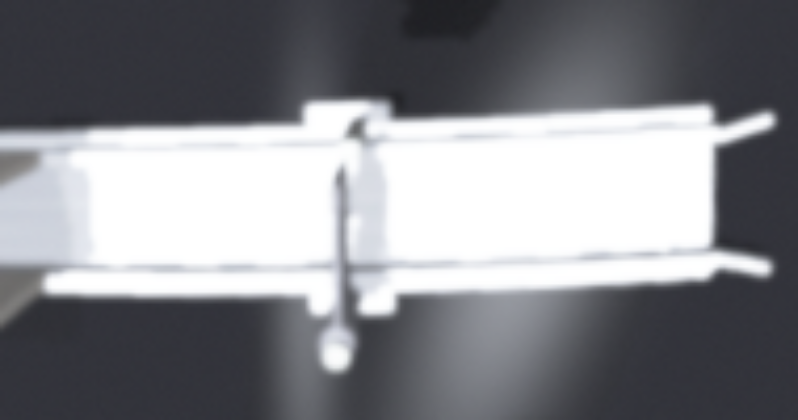

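```bash
cat > lane.py <<'E'
from h import *
def lane(name,rows,c0,c1,h=.018):
    z=np.load(f"pics/{name}.npz"); K,T=z["K"],z["T"]; g=cv2.imread(f"pics/{name}.png").max(2).astype(float)
    out=[]
    for r in rows:
        row=g[r,c0:c1]; w=np.where(row>190)[0]; a,b=w[0],w[-1]
        ro=b+(row[b]-190)/max(row[b]-row[b+1],1); lo=a-(row[a]-190)/max(row[a]-row[a-1],1)
        li=a+2+np.argmin(row[a+2:a+9]); ri=b-9+np.argmin(row[b-9:b-1])
        P=ray(K,T,[[c0+v,r] for v in (lo,li,ri,ro)],h,True); out.append(P[:,:2]); 
    out=np.array(out); 
    for k,n in enumerate(("lo","li","ri","ro")):
        p=np.polyfit(out[:,k,1],out[:,k,0],1); res=out[:,k,0]-np.polyval(p,out[:,k,1]); print(n,"slope",p[0],"x at y=.1,0,-.05",np.polyval(p,[.1,0,-.05]),"rms",res.std())
    return T
E
python3 -W ignore - <<'E'
from lane import *
T=lane("w1",list(range(55,118,3))+list(range(148,190,3)),275,345); print(T[:3,3])
z=np.load("pics/w1.npz"); K,T=z["K"],z["T"]
print("front floor edge",ray(K,T,[[309,45]],.006,True),"flap shut row131 ",ray(K,T,[[318,131],[345,134.5]],.076,True),"hood front",ray(K,T,[[301,207],[340,207],[302,267],[338,267]],.082,True))
# rack in w2, w1
for n,b,rng in (("w2",(225,75,285,180),0),("w1",(163,88,212,175),0)):
    z=np.load(f"pics/{n}.npz"); K,T=z["K"],z["T"]; im=cv2.imread(f"pics/{n}.png"); hsv=cv2.cvtColor(im,cv2.COLOR_BGR2HSV)
    m=(im.min(2)>125).astype(np.uint8)
    M=np.zeros_like(m); M[b[1]:b[3],b[0]:b[2]]=m[b[1]:b[3],b[0]:b[2]]
    M=cv2.morphologyEx(M,cv2.MORPH_CLOSE,np.ones((9,9)))
    v,u=np.nonzero(M); P=ray(K,T,np.c_[u,v],.06,True); print(n,M.sum(),rect(P))
    D=z["d"]; print("depth pts",D[v,u].mean())
E
```

```text
lo slope -0.08258149757620982 x at y=.1,0,-.05 [0.6067 0.6149 0.619 ] rms 0.00015098548393401313
li slope -0.08178636373083951 x at y=.1,0,-.05 [0.6136 0.6218 0.6259] rms 0.0004970416228651412
ri slope -0.08054129293377822 x at y=.1,0,-.05 [0.6594 0.6674 0.6715] rms 0.0006322300951496851
ro slope -0.08041998003012844 x at y=.1,0,-.05 [0.6698 0.6779 0.6819] rms 0.00035217733864741524
[0.5576 0.0165 0.459 ]
front floor edge [[0.6405 0.1306 0.006 ]] flap shut row131  [[ 0.6436 -0.0002  0.076 ]
 [ 0.6809 -0.0023  0.076 ]] hood front [[ 0.6265 -0.1021  0.082 ]
 [ 0.6813 -0.1009  0.082 ]
 [ 0.636  -0.1938  0.082 ]
 [ 0.6911 -0.1945  0.082 ]]
w2 3018 ((468.3776550292969, -6.935585021972656), (36.517818450927734, 100.17364501953125), 7.254275321960449)
depth pts 0.3087321
w1 1767 ((468.86968994140625, -7.950008392333984), (36.56669998168945, 98.5486068725586), 7.099350929260254)
depth pts 0.3873537
```

```bash
python3 -W ignore - <<'E'
from plant import *
from h import *
movep([.642,0.02,.15],tool(0.081)); hold(.2); shot("w3"); print(observe()["time_s"],observe()["eef_pos"])
im=cv2.imread("pics/w3.png"); print(im.shape)
E
```

```text
4.7417 [0.6419 0.0192 0.1513]
(384, 512, 3)
```

View pics/w3.png

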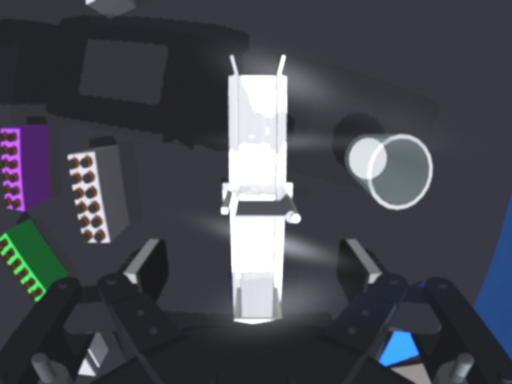

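```bash
python3 -W ignore - <<'E'
from h import *
im=cv2.imread("pics/w3.png"); c=im[50:230,205:315]
c=(255*(c/255.)**3).astype(np.uint8)
cv2.imwrite("pics/c4.png",cv2.resize(c.transpose(1,0,2)[:, ::-1],None,fx=4.4,fy=5,interpolation=1))
z=np.load("pics/w3.npz"); K,T,D=z["K"],z["T"],z["d"]
v,u=np.mgrid[:384,:512]; a=np.stack([u-K[0,2],v-K[1,2]],-1)/K[0,0]; r=np.linalg.norm(a,axis=2)+1e-9
d=np.concatenate([a*(np.tan(r)/r)[...,None],np.ones_like(r)[...,None]],-1)*D[...,None]
P=d@T[:3,:3].T+T[:3,3]
for row in (90,110,130,150,170): print(row,"\n".join(f"{uu}: {P[row,uu,0]:.4f} {P[row,uu,1]:.4f} z{P[row,uu,2]*1000:.1f} {im[row,uu].max()}" for uu in list(range(224,240))+list(range(278,294)) ) if row in(110,150) else "")
E
```

```text
90 
110 224: 0.6049 0.0894 z-0.3 41
225: 0.6060 0.0895 z-0.2 42
226: 0.6071 0.0895 z0.2 47
227: 0.6082 0.0896 z-0.5 83
228: 0.6093 0.0897 z0.5 148
229: 0.6109 0.0897 z6.6 209
230: 0.6120 0.0898 z6.2 233
231: 0.6131 0.0898 z7.6 239
232: 0.6141 0.0899 z6.6 242
233: 0.6159 0.0898 z18.2 244
234: 0.6170 0.0899 z17.7 245
235: 0.6181 0.0900 z18.8 246
236: 0.6191 0.0900 z18.6 245
237: 0.6201 0.0901 z19.1 240
238: 0.6206 0.0903 z6.9 231
239: 0.6217 0.0904 z7.4 236
278: 0.6626 0.0937 z16.8 255
279: 0.6637 0.0938 z17.0 255
280: 0.6646 0.0939 z18.0 255
281: 0.6657 0.0940 z17.9 255
282: 0.6668 0.0941 z16.8 254
283: 0.6691 0.0945 z4.9 255
284: 0.6700 0.0946 z6.8 255
285: 0.6713 0.0947 z5.0 254
286: 0.6722 0.0948 z6.4 241
287: 0.6740 0.0951 z0.1 160
288: 0.6754 0.0953 z-2.0 85
289: 0.6762 0.0953 z0.3 67
290: 0.6773 0.0954 z0.2 66
291: 0.6784 0.0955 z0.3 66
292: 0.6794 0.0956 z1.5 66
293: 0.6807 0.0958 z-0.5 67
130 
150 224: 0.6080 0.0448 z0.3 60
225: 0.6090 0.0448 z-0.5 61
226: 0.6102 0.0450 z0.9 62
227: 0.6113 0.0450 z-0.2 75
228: 0.6125 0.0452 z1.0 127
229: 0.6140 0.0460 z7.3 210
230: 0.6150 0.0459 z5.6 251
231: 0.6161 0.0460 z5.5 255
232: 0.6173 0.0462 z6.9 255
233: 0.6183 0.0461 z5.1 252
234: 0.6201 0.0479 z19.5 247
235: 0.6211 0.0480 z19.0 246
236: 0.6222 0.0481 z19.2 245
237: 0.6232 0.0481 z18.8 243
238: 0.6243 0.0481 z18.6 250
239: 0.6249 0.0467 z5.8 255
278: 0.6664 0.0515 z17.5 240
279: 0.6674 0.0517 z18.7 251
280: 0.6686 0.0516 z16.7 255
281: 0.6694 0.0519 z19.3 255
282: 0.6720 0.0505 z5.7 255
283: 0.6730 0.0507 z6.4 255
284: 0.6741 0.0509 z6.7 255
285: 0.6754 0.0507 z4.8 252
286: 0.6770 0.0504 z0.5 204
287: 0.6782 0.0504 z-0.1 117
288: 0.6794 0.0505 z-0.1 79
289: 0.6804 0.0507 z0.5 73
290: 0.6814 0.0509 z1.4 73
291: 0.6826 0.0509 z0.9 73
292: 0.6839 0.0509 z-0.5 73
293: 0.6850 0.0511 z0.0 72
170
```

View pics/c4.png

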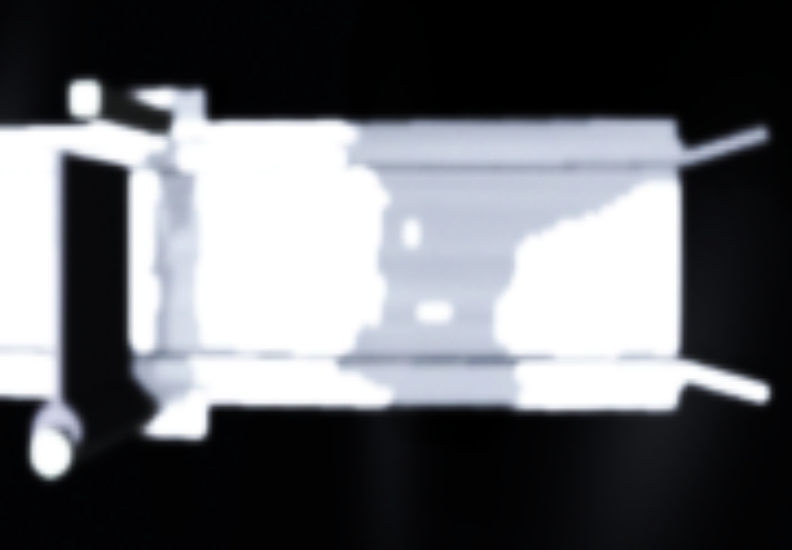

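```bash
cat >> h.py <<'E'
def fcloud(name):
    z=np.load(f"pics/{name}.npz"); K,T,D=z["K"],z["T"],z["d"]
    v,u=np.mgrid[:384,:512]; a=np.stack([u-K[0,2],v-K[1,2]],-1)/K[0,0]; r=np.linalg.norm(a,axis=2)+1e-9
    d=np.concatenate([a*(np.tan(r)/r)[...,None],np.ones_like(r)[...,None]],-1)*D[...,None]
    return d@T[:3,:3].T+T[:3,3]
E
python3 -W ignore - <<'E'
from h import *
P=fcloud("w3")
cs=[]
for row in range(80,180,2):
    p=P[row,222:294]; w=p[(p[:,2]>.0145)&(p[:,2]<.0225)]
    L=w[w[:,0]<.642]; R=w[w[:,0]>.642]
    if 4<=len(L)<=7 and 4<=len(R)<=7: cs.append([L[:,0].mean(),L[:,1].mean(),R[:,0].mean(),R[:,1].mean()])
cs=np.array(cs); print(len(cs))
pl=np.polyfit(cs[:,1],cs[:,0],1); pr=np.polyfit(cs[:,3],cs[:,2],1); print(pl,pr,"gap centre-to-centre",(pr-pl)[1]*np.cos(.081), "mid",(pl+pr)/2, (cs[:,0]-np.polyval(pl,cs[:,1])).std())
S=P[180:235,215:310].reshape(-1,3); t=S[(S[:,2]>.06)&(S[:,2]<.085)]; print("flap/posts",len(t),rect(t)); 
S=P[170:235,215:310].reshape(-1,3); t=S[(S[:,2]>.066)&(S[:,2]<.076)]; print("flap",rect(t),t[:,1].mean())
for r in range(70,80): print(r,P[r,245:270,2].mean(),P[r,245:270,1].mean())
P=fcloud("w2"); S=P[75:182,225:290].reshape(-1,3); t=S[(S[:,2]>.052)&(S[:,2]<.075)]; print("rack",len(t),rect(t),np.percentile(t[:,2],[5,50,95]))
E
```

```text
49
[-0.0852  0.626 ] [-0.0834  0.6717] gap centre-to-centre 0.04558535427762892 mid [-0.0843  0.6489] 0.00030084349960901455
flap/posts 626 ((650.2173461914062, -2.8056740760803223), (71.82125091552734, 9.740144729614258), 1.9299933910369873)
flap ((650.1223754882812, -2.8088736534118652), (70.07991027832031, 9.740144729614258), 1.9299933910369873) -0.0030604311711873913
70 0.013320337841823899 0.13472829720327614
71 7.573222507265332e-05 0.13563150506202004
72 1.3603769615841976e-05 0.13450908305752757
73 -1.978883831810663e-05 0.13338184642097264
74 0.0005521316875082261 0.1321719932428749
75 0.00032293024213168707 0.13107587083899863
76 0.005908735857032281 0.12920682257197302
77 0.00591630442503325 0.12809899636887953
78 0.005970166399905949 0.1269861665319893
79 0.005999737895235193 0.1258769744734736
rack 3028 ((468.4031677246094, -6.892681121826172), (36.59477233886719, 100.94424438476562), 7.6549882888793945) [0.0589 0.0609 0.0689]
```

```bash
python3 -W ignore - <<'E'
from plant import *
from h import *
c=np.array([.4684,-.0069]); o=tool(.13)
gripper_to(.06)
movep([*c,.12],o); move_l([*c,.022],feed=.12); 
gripper_to(.030,f_grip=40); s=observe(); print(s["opening"],s["ft_force"],s["eef_pos"])
move_l([*c,.09],feed=.12)
s=observe(); print(s["opening"],s["ft_force"],s["time_s"])
e=np.array([.0840,-.9965]); t=np.array([.6491,-.004])-.08*e
movep([*t,.11],tool(.0841)); hold(.2); print(t,observe()["eef_pos"],observe()["tcp_rot"]); shot("w4"); print(observe()["time_s"])
E
```

```text
0.03025012560098763 [-1.7406 -0.2838  5.2693] [ 0.4689 -0.0071  0.0231]
0.030349671124569228 [ 0.2709  0.2814 -0.5756] 7.9417
[0.6424 0.0757] [0.6414 0.0749 0.11  ] [-1.3511  1.5702 -2.8387]
8.9833
```

View pics/w4.png

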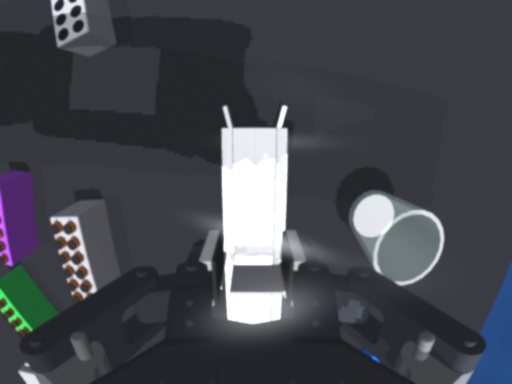

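```bash
python3 -W ignore - <<'E'
from plant import *
from h import *
t=np.array([.6424,.0757])
movep([.45,-.08,.2],tool(.13)); gripper_to(.06); hold(.1); shot("w5"); print(observe()["time_s"],observe()["opening"])
P=fcloud("w5"); m=(P[...,2]>.054)&(P[...,2]<.075)&(abs(P[...,0]-.468)<.06)&(abs(P[...,1]+.007)<.09)&(np.mgrid[:384,:512][0]<235)
print(rect(P[m]),m.sum(), np.median(P[m],axis=0))
E
```

```text
10.5583 0.06017097605592614
((468.70526123046875, -6.499515533447266), (36.44544982910156, 99.00005340576172), 7.509420871734619) 3060 [ 0.4678 -0.0063  0.0608]
```

View pics/w5.png

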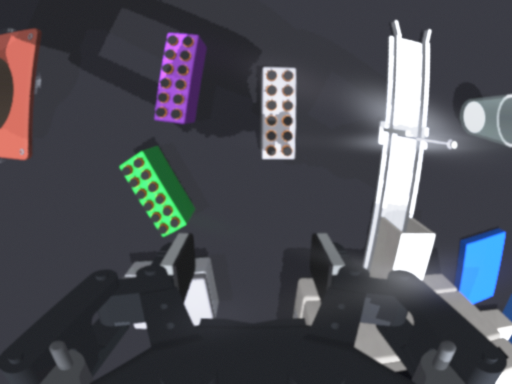

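```bash
python3 -W ignore - <<'E'
from plant import *
from h import *
c=np.array([.4685,-.0067]); o=tool(.13)
movep([*c,.10],o); move_l([*c,.022],feed=.15); print(observe()["eef_pos"],observe()["ft_force"])
for g in (.045,.038,.0):
    gripper_to(g,f_grip=60); s=observe(); print(g,s["opening"],s["ft_force"],s["eef_pos"],s["time_s"])
shot("s6","scene"); shot("w6")
im=cv2.imread("pics/s6.png")[110:260,140:340]; cv2.imwrite("pics/c6.png",cv2.resize(im,None,fx=4,fy=4,interpolation=2))
E
```

```text
[ 0.4699 -0.0075  0.0235] [ 0.4225  0.1115 -0.1259]
0.045 0.04532460513113203 [ 0.2459  0.2724 -0.2122] [ 0.4692 -0.0069  0.0229] 12.0917
0.038 0.03749691478710195 [ 0.1275 -0.4954  0.7759] [ 0.4685 -0.0067  0.0221] 12.3333
0.0 0.028871811205733663 [2.4288 1.3701 5.5679] [ 0.471  -0.0067  0.0235] 12.575
```

View pics/c6.png

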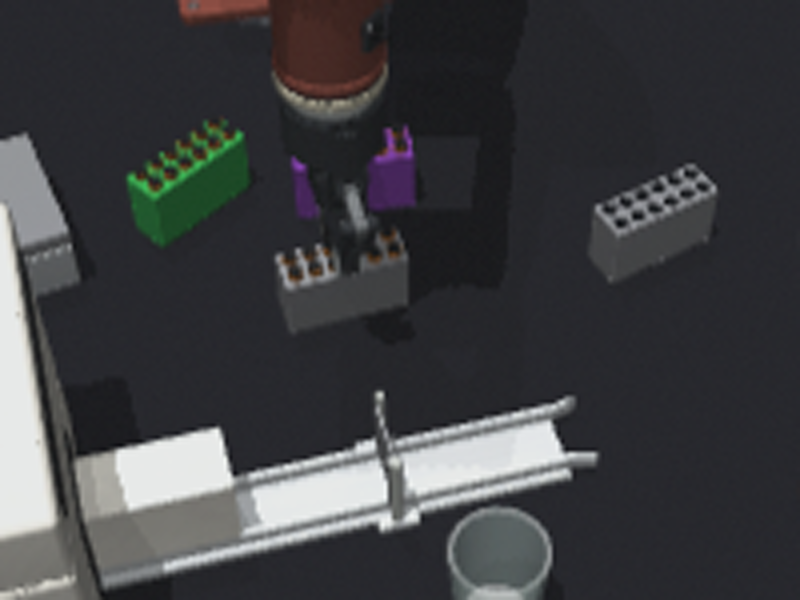

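View pics/w6.png

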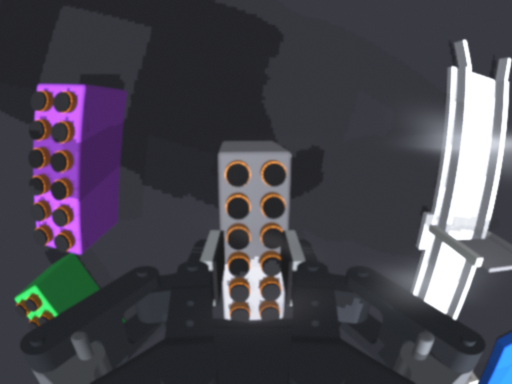

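```bash
python3 -W ignore - <<'E'
from plant import *
from h import *
gripper_to(0,f_grip=80); s=observe(); print(s["opening"],s["ft_force"])
c=s["eef_pos"]; move_l([.4685,-.0067,.06],feed=.06); hold(.1)
s=observe(); print(s["opening"],s["ft_force"],s["time_s"],s["eef_pos"]); shot("w7")
E
```

```text
0.029352272458619964 [3.1611 1.6524 4.8663]
0.02887841062011387 [-0.3144 -0.1974 -2.4847] 13.775 [ 0.468  -0.0066  0.0595]
```

View pics/w7.png

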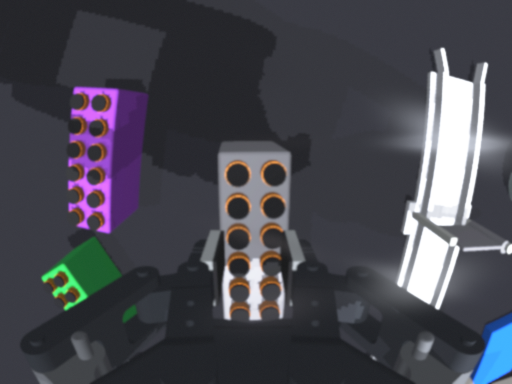

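```bash
python3 -W ignore - <<'E'
from plant import *
from h import *
P=fcloud("w7"); q=P[150:320,200:310].reshape(-1,3); rows=np.mgrid[150:320,200:310][0].ravel()
s=observe(); R=Ro.from_euler("xyz",s["tcp_rot"]).as_matrix(); L=(q-s["eef_pos"])@R
print(s["eef_pos"])
for r in range(154,300,12):
    k=(rows==r)&(L[:,0]<-.03)&(L[:,0]>-.055); l=L[k]
    if len(l): print(r,l[:,1].min(),l[:,1].max(),(l[:,1].min()+l[:,1].max())/2,"z",np.median(l[:,2]),"x",np.median(l[:,0]))
E
```

```text
[ 0.468  -0.0066  0.0595]
154 -0.01693311398759791 0.018142461174326066 0.0006046735933640784 z -0.04859252536173931 x -0.03742034546398427
166 -0.0170168374833408 0.01822026789368753 0.0006017152051733636 z -0.04377347385951111 x -0.04346029930099277
178 -0.01719677646711397 0.01782936259750677 0.00031629306519640084 z -0.038400741316367795 x -0.0448599458002494
190 -0.016921635384572153 0.018015445034419566 0.0005469048249237066 z -0.03080128223580677 x -0.037610872210617985
202 -0.01701327764279596 0.018102193193901238 0.0005444577755526394 z -0.02672569529245193 x -0.04456083642726667
214 -0.01733946530848315 0.017946320528491017 0.000303427610003933 z -0.020708796344530045 x -0.04459128486660709
226 -0.016947022235557982 0.017617134636845787 0.0003350562006439028 z -0.012435168387140993 x -0.039251980776251784
238 -0.02176955172187045 0.0205824181260365 -0.0005935667979169758 z -0.008777808356823671 x -0.04593956157099006
250 -0.015109277792113266 0.014029200436068222 -0.0005400386780225223 z 0.0016435893524768446 x -0.03795524825076849
262 -0.015218696815132344 0.013989925168600306 -0.000614385823266019 z 0.00500448807292854 x -0.04522143166323249
274 -0.01587575940225923 0.014786221600270879 -0.0005447689009941753 z 0.01245663978857488 x -0.044686760041409354
286 -0.017585151706758038 0.01699938941861025 -0.0002928811440738935 z 0.020426691812218765 x -0.04400286330270913
298 -0.01721008073240775 0.017471407149764605 0.00013066320867842658 z 0.0282608061130032 x -0.04427125265250586
```

```bash
python3 -W ignore - <<'E'
from plant import *
from h import *
e=np.array([.0840,-.9965]); n=np.array([.9965,.0840]); t=np.array([.6488,-.004])-.08*e; o=tool(.0841)
move_l([.4685,-.0067,.11],feed=.15)
move_l([*t,.11],feed=.15,rotation=o); move_l([*t,.05],feed=.1); hold(.4)
s=observe(); d=s["eef_pos"][:2]-t; print(d@e,d@n,s["ft_force"],s["time_s"])
t2=t-n*(d@n)
r=move_l([*t2,.028],feed=.03,max_force=5); s=observe(); print(r,s["eef_pos"],(s["eef_pos"][:2]-t)@n,s["ft_force"],s["opening"]); shot("w8"); shot("s8","scene")
im=cv2.imread("pics/s8.png")[150:280,150:340]; cv2.imwrite("pics/c8.png",cv2.resize(im,None,fx=4,fy=4,interpolation=2))
E
```

```text
6.637341928401423e-06 0.00024114210285262745 [-0.3351 -0.2414 -1.8776] 16.8917
True [0.6424 0.0757 0.039 ] 0.0003621991089648687 [0.1383 0.8441 4.1227] 0.02892999520665023
```

View pics/c8.png

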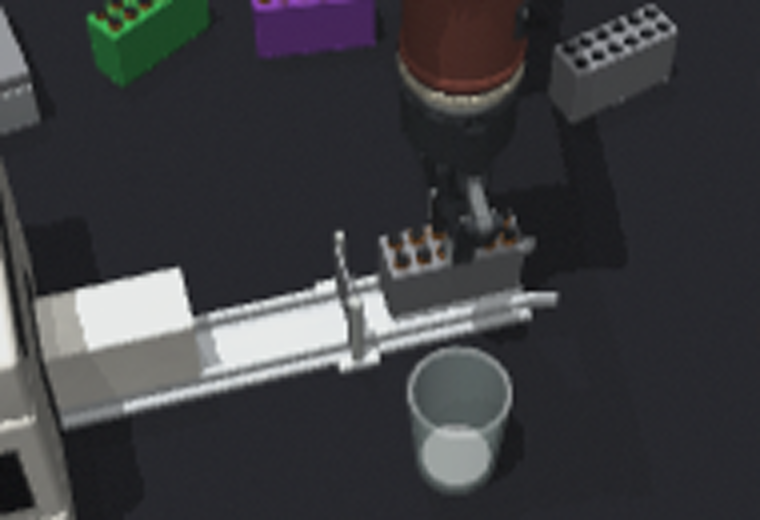

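View pics/w8.png

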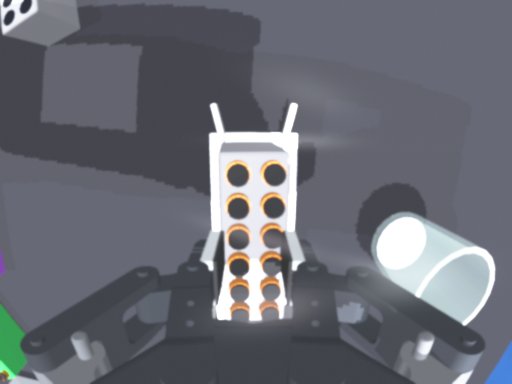

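```bash
python3 -W ignore - <<'E'
from plant import *
from h import *
s=observe(); print(s["eef_pos"],s["ft_force"],s["torque"])
P=fcloud("w8"); 
e=np.array([.0840,-.9965]); n=np.array([.9965,.0840]);O=np.array([.6491,-.004])
X=(P[...,:2]-O)@e; Y=(P[...,:2]-O)@n
for r in range(106,230,5):
    z=P[r,200:310,2]*1000; y=Y[r,200:310]*1000
    w=(z>14)&(z<22); t=(z>60)
    print(r, "wallL",y[w&(y<0)].round(1)[[0,-1]] if (w&(y<0)).any() else "","wallR",y[w&(y>0)].round(1)[[0,-1]] if (w&(y>0)).any() else "", "rack",y[t].round(1)[[0,-1]] if t.any() else "", np.median(z[t]) if t.any() else "")
E
```

```text
[0.6424 0.0757 0.039 ] [ 1.2248 -0.2289  4.0648] [ 0.0157  0.0284 -0.0113]
106 wallL [-27.9 -25.1] wallR [25.6 28.1] rack [-0.6 -0.6] 218.19722012669257
111 wallL [-27.4 -23.9] wallR [24.2 27.5] rack  
116 wallL [-26.  -23.1] wallR [24.3 26.3] rack  
121 wallL [-25.3 -22.2] wallR [23.2 26.3] rack  
126 wallL [-24.  -21.7] wallR [22.4 25. ] rack  
131 wallL [-23.9 -20.7] wallR [21.2 24.2] rack  
136 wallL [-25.3 -20.3] wallR [20.7 25.7] rack [-0.6 -0.6] 218.19722012669257
141 wallL [-24.9  -0.5] wallR [ 2.1 25.2] rack  
146 wallL [-24.9 -22.8] wallR [20.5 25.2] rack [-0.6 -0.6] 218.19722012669257
151 wallL [-24.9 -23.6] wallR [24.4 25.3] rack [-17.   17.4] 74.85551642733306
156 wallL [-25.  -24.3] wallR  rack [-16.8  18. ] 76.72385934754399
161 wallL [-25.1 -24.4] wallR  rack [-16.9  18.2] 76.93426709834606
166 wallL [-25.1 -24.5] wallR  rack [-17.   18.4] 82.17395864056118
171 wallL [-25.3 -24.5] wallR  rack [-17.1  17.7] 83.8746669594954
176 wallL [-24.7 -24.7] wallR  rack [-17.1  17.8] 84.04015754239339
181 wallL [-24.6 -24.6] wallR  rack [-17.2  18. ] 83.74798463698579
186 wallL [-24.8 -24.1] wallR  rack [-16.7  18. ] 77.37369746083984
191 wallL [-25.  -24.1] wallR  rack [-16.8  18. ] 76.56213424779042
196 wallL [-25.  -24.3] wallR  rack [-16.9  17.9] 78.09841654051623
201 wallL [-25.2 -24.4] wallR  rack [-17.   18.1] 83.58976023354158
206 wallL [-24.7 -24.7] wallR  rack [-17.   18.5] 83.87697624255128
211 wallL [-24.8 -24.8] wallR  rack [-17.1  18. ] 83.85528022513571
216 wallL [-24.9 -24.9] wallR  rack [-17.3  18.2] 78.00784914413238
221 wallL [-25.2 -24.2] wallR  rack [-0.6 17.6] 76.82157163981141
226 wallL [-25.1 -24.5] wallR  rack [-16.8  17.7] 78.26133005116739
```

```bash
python3 -W ignore - <<'E'
from plant import *
from h import *
s=observe(); print(Ro.from_euler("xyz",s["tcp_rot"]).as_matrix())
e=np.array([.0840,-.9965]); n=np.array([.9965,.0840]);O=np.array([.6491,-.004])
z=np.load("pics/s8.npz"); P=cloud(z["K"],z["T"],z["d"]); X=(P[...,:2]-O)@e*1000; Y=(P[...,:2]-O)@n*1000; Z=P[...,2]*1000
for c in (252,256,260,266,272,276,280,283):
    print(c,[f"{Y[r,c]:.0f}/{Z[r,c]:.0f}/{X[r,c]:.0f}" for r in range(208,234)])
im=cv2.imread("pics/s8.png")[195:240,235:300]; cv2.imwrite("pics/c9.png",cv2.resize(im,None,fx=11,fy=11,interpolation=0))
E
```

```text
[[ 0.001   0.9965  0.0839]
 [-0.      0.0839 -0.9965]
 [-1.      0.001   0.0001]]
252 ['-6/83/-52', '-4/82/-52', '-5/76/-52', '-3/74/-51', '4/79/-49', '6/77/-49', '14/83/-46', '16/81/-46', '15/75/-46', '22/81/-44', '20/73/-45', '21/70/-44', '20/64/-45', '19/57/-45', '18/50/-45', '19/46/-45', '21/45/-45', '17/34/-46', '17/27/-46', '17/23/-46', '11/9/-48', '13/6/-47', '25/19/-44', '29/20/-43', '29/16/-43', '27/7/-43']
256 ['-9/76/-65', '-4/77/-64', '-1/76/-63', '8/84/-60', '12/85/-59', '15/86/-58', '16/82/-58', '18/80/-57', '20/79/-56', '22/77/-56', '19/66/-57', '21/65/-56', '21/60/-56', '17/49/-58', '18/45/-58', '18/40/-58', '20/38/-57', '18/30/-58', '15/20/-59', '12/10/-60', '15/9/-59', '662/1016/152', '28/20/-55', '29/15/-55', '28/9/-55', '30/7/-55']
260 ['-1/83/-74', '2/82/-74', '8/85/-72', '9/83/-71', '12/82/-70', '17/84/-69', '16/78/-69', '17/75/-69', '18/71/-69', '23/73/-67', '19/62/-69', '18/55/-70', '18/51/-69', '19/48/-69', '20/43/-69', '15/31/-71', '16/27/-71', '18/25/-70', '9/6/-73', '12/5/-73', '23/17/-69', '26/17/-68', '27/13/-68', '29/10/-67', '31/9/-67', '32/4/-67']
266
[... 1082 characters left out ...]
', '12/74/-131', '17/76/-129', '21/77/-128', '20/71/-128', '19/65/-129', '19/60/-129', '19/54/-130', '19/49/-130', '-9/1/-143', '-8/-2/-143', '-1/3/-140', '0/-1/-140', '4/0/-139', '11/5/-136', '24/20/-131', '28/22/-129', '26/13/-130', '29/11/-130', '29/7/-130', '32/6/-129', '31/-1/-129', '37/3/-127', '40/3/-126', '44/3/-125', '46/1/-124']
283 ['-39/2/-163', '-23/20/-156', '-24/13/-157', '-23/10/-157', '-26/0/-158', '-22/-1/-157', '-17/2/-155', '-15/-0/-155', '-12/-2/-154', '-6/2/-152', '-2/4/-150', '2/4/-149', '3/0/-148', '8/2/-147', '11/1/-146', '26/19/-139', '27/15/-139', '26/9/-140', '23/-1/-142', '26/-2/-141', '33/3/-138', '35/1/-138', '38/0/-137', '42/2/-135', '46/2/-134', '47/-0/-133']
```

View pics/c9.png

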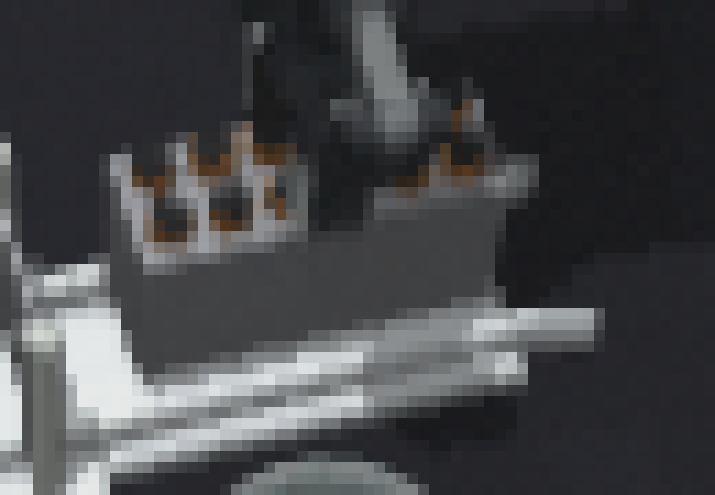

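```bash
python3 -W ignore - <<'E'
from plant import *
from h import *
s=observe(); p=s["eef_pos"].copy()
print(p,s["ft_force"],s["torque"],s["time_s"])
for z in (.042,.040,.038):
    r=move_l([p[0],p[1],z],feed=.02,max_force=9); hold(.1); s=observe(); print(z,r,s["eef_pos"],s["ft_force"],s["torque"],s["time_s"])
E
```

```text
[0.6424 0.0757 0.039 ] [ 1.2248 -0.2289  4.0648] [ 0.0157  0.0284 -0.0113] 17.4583
0.042 False [0.6418 0.0757 0.0413] [ 0.0577 -0.4393 -1.3458] [ 0.0535 -0.0125 -0.0145] 17.9167
0.04 False [0.6423 0.0757 0.0398] [ 0.4914 -0.1267 -2.9402] [-0.0492 -0.0084 -0.039 ] 18.2667
0.038 False [0.6432 0.0757 0.039 ] [-0.4344 -0.279   4.6284] [-0.0201  0.2532 -0.0082] 18.6167
```

```bash
python3 -W ignore - <<'E'
from plant import *
from h import *
n=np.array([.9965,.0840]); t=np.array([.6424,.0757])
move_l([*t,.044],feed=.05)
for k in (.0015,-.0015):
    q=t+n*k; move_l([*q,.043],feed=.03); hold(.15)
    f0=observe()["ft_force"]
    r=move_l([*q,.036],feed=.02,max_force=5); hold(.05); s=observe(); print(k,r,(s["eef_pos"][:2]-t)@n,s["eef_pos"],f0,s["ft_force"],s["torque"],s["time_s"])
    if not r: break
    move_l([*q,.044],feed=.05)
shot("w10")
E
```

```text
0.0015 False 0.0014542099606914929 [0.6438 0.0758 0.0359] [ 0.0935  0.6545 -2.0838] [ 1.0333  0.8695 -1.8868] [-0.0091 -0.0797 -0.0313] 19.8333
```

View pics/w10.png

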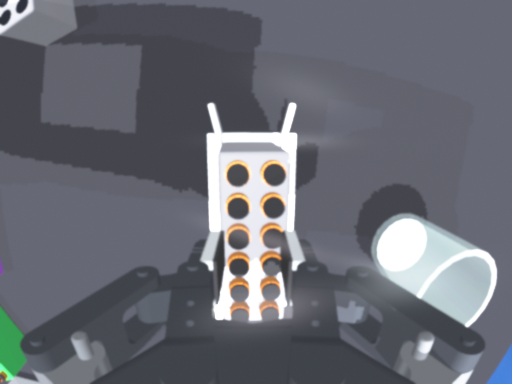

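```bash
python3 -W ignore - <<'E'
from plant import *
from h import *
n=np.array([.9965,.0840]); t=np.array([.6424,.0757])
f=lambda:(observe()["eef_pos"][:2]-t)@n
move_l([*(t+n*.0015),.033],feed=.02,max_force=6)
print(f(),observe()["ft_force"]@[*n,0],observe()["eef_pos"][2])
r=move_l([*(t+n*.008),.033],feed=.01,max_force=4); hi=f(); print(r,hi,observe()["ft_force"])
r=move_l([*(t-n*.003),.033],feed=.01,max_force=6); lo=f(); print(r,lo,observe()["ft_force"],observe()["time_s"])
E
```

```text
0.0014445251832024308 -0.12283014184096229 0.03279863448330233
True 0.0054473205159732896 [-0.0443  0.4378 -2.4393]
True 0.001164000675192471 [ 2.7085  0.8825 -1.2041] 21.2667
```

```bash
python3 -W ignore - <<'E'
from plant import *
from h import *
n=np.array([.9965,.0840]); t=np.array([.6424,.0757])+.0033*n
move_l([*t,.033],feed=.02); hold(.1); print(observe()["ft_force"])
r=move_l([*t,.026],feed=.02,max_force=4); s=observe(); print(r,s["eef_pos"],s["ft_force"])
gripper_to(.06); s=observe(); print(s["eef_pos"],s["ft_force"],s["opening"])
move_l([*t,.10],feed=.15); hold(.1); shot("w11"); print(observe()["ft_force"],observe()["time_s"]); shot("s11","scene")
im=cv2.imread("pics/s11.png")[150:280,150:340]; cv2.imwrite("pics/c11.png",cv2.resize(im,None,fx=4,fy=4,interpolation=2))
P=fcloud("w11"); print(P.shape)
e=np.array([.0840,-.9965]);O=t+.08*e
X=(P[...,:2]-O)@e*1000; Y=(P[...,:2]-O)@n*1000; Z=P[...,2]*1000
for r in range(120,300,12):
    k=(Z[r]>55)&(Z[r]<90)&(abs(Y[r])<30)
    w=(Z[r]>13)&(Z[r]<23)&(abs(Y[r])<32)
    print(r,Y[r][k][[0,-1]] if k.any() else "",np.median(X[r][k]) if k.any() else "",np.percentile(Z[r][k],20) if k.any() else "","wall",Y[r][w][[0,-1]] if w.any() else "")
E
```

```text
[ 1.0649  0.0937 -1.925 ]
True [0.6459 0.076  0.0298] [-0.3858  0.4993  4.8643]
[0.6445 0.076  0.0282] [-0.2331  0.2286 -0.4608] 0.05983221454432606
[-0.3371 -0.0891 -0.1856] 23.1833
(384, 512, 3)
120    wall [-28.6344  22.2743]
132    wall [-27.9578  21.5945]
144 [-22.4103  12.7686] -126.76862955569251 65.53600154427747 wall [-28.0361  21.7443]
156 [-21.6962  13.6129] -119.16873102932385 65.98160412058515 wall [-28.3292  21.8598]
168 [-21.9463  13.7678] -109.44553308936854 65.94861268858702 wall [-28.498   22.0123]
180 [-22.1248  13.1364] -102.14068877633858 66.36636133021086 wall [-27.8911  22.2626]
192 [-21.4786  13.2259] -91.638495302019 66.13709336628804 wall [-28.0735  22.5   ]
204 [-21.6613  13.4605] -84.57155795243493 66.42144342084387 wall [-28.6632  21.8638]
216 [-22.0287  13.6674] -75.07835661170071 66.49166124822347 wall [-27.7663  22.3248]
228 [-22.2555  13.0716] -62.99009926263205 65.52432765263103 wall [-28.2203  22.5625]
240 [-21.7094  13.3501] -56.30416612016336 66.24151718184682 wall [-28.5393  20.9097]
252 [-22.0217  12.7546] -43.8836004343614 66.20974599097187 wall [-28.0407  21.3926]
264 [-21.5061  12.1614] -32.135879164060285 65.76071517111261 wall [-28.5253  31.3096]
276    wall [-28.9775 -28.0033]
288 [-24.2736  29.8272] -1.639999024488547 55.22414098549335 wall
```

View pics/c11.png

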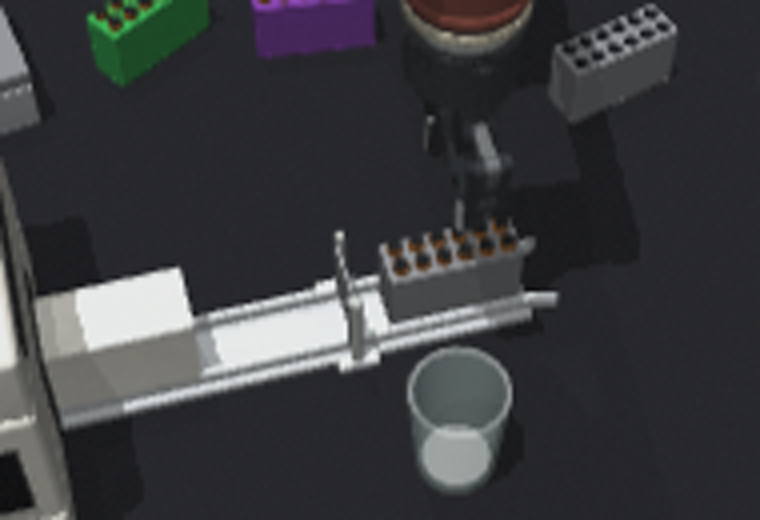

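View pics/w11.png

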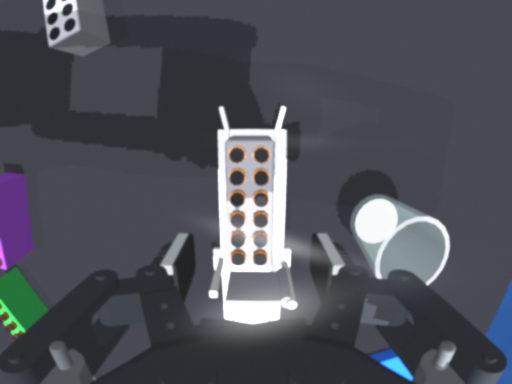

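```bash
cat >> h.py <<'E'
e=np.array([.0840,-.9965]); n=np.array([.9965,.0840]); O=np.array([.6424,.0757])+.08*e
def st():
    from plant import observe
    s=observe(); d=s["eef_pos"][:2]-O; f=s["ft_force"]
    return d@e*1000,d@n*1000,-f[:2]@e,f[:2]@n,f[2],s["time_s"]
E
python3 -W ignore - <<'E'
from plant import *
from h import *
P=lambda x,z:[*(O+x*e),z]
move_l(P(-.165,.10),feed=.2); gripper_to(0,f_grip=40); move_l(P(-.165,.034),feed=.15); hold(.15); print(np.array(st()),observe()["opening"])
r=move_l(P(-.110,.034),feed=.04,max_force=1.5); print(r,np.array(st()),observe()["eef_pos"][2]); shot("w12"); shot("s12","scene")
im=cv2.imread("pics/s12.png")[150:280,150:340]; cv2.imwrite("pics/c12.png",cv2.resize(im,None,fx=4,fy=4,interpolation=2))
E
```

```text
[-165.1005    1.4188    0.4418   -0.8326   -0.4592   25.15  ] -2.1431018784094413e-05
False [-109.9831    0.0001   -0.0172   -0.911    -0.1363   26.675 ] 0.03398837785181143
```

View pics/c12.png

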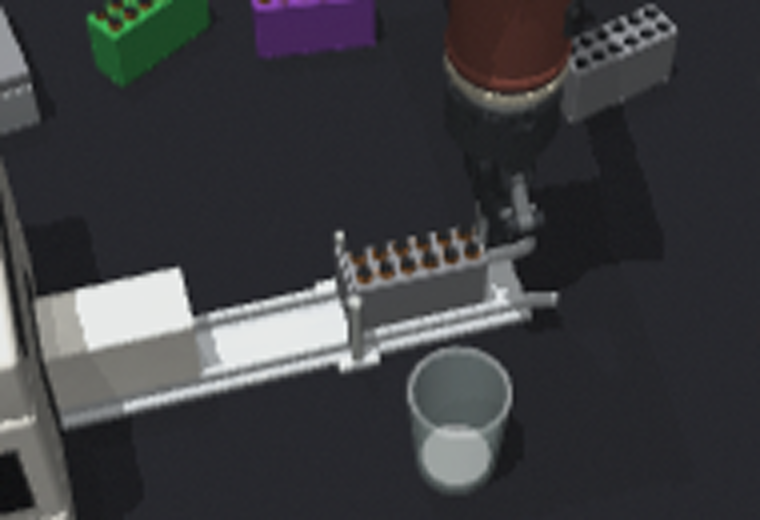

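View pics/w12.png

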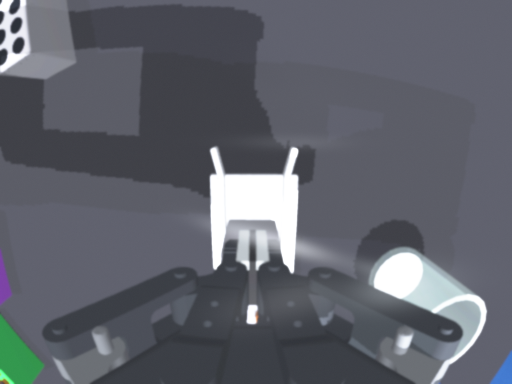

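```bash
python3 -W ignore - <<'E'
from plant import *
from h import *
P=lambda x,z=.034:[*(O+x*e),z]
for x in np.arange(-.095,.031,.0125):
    r=move_l(P(x),feed=.06,max_force=22); print(np.array(st()),r)
    if r: break
shot("s13","scene"); shot("w13")
im=cv2.imread("pics/s13.png")[150:280,110:300]; cv2.imwrite("pics/c13.png",cv2.resize(im,None,fx=4,fy=4,interpolation=2))
E
```

```text
[-96.82    -0.5082   7.8867  -2.0518   1.2189  27.175 ] False
[-84.3398   0.3625   7.9436   0.2107   3.2597  27.5333] False
[-71.409    0.7604   6.3405   0.2324   2.493   27.8917] False
[-58.4203   0.7722   5.091   -0.05     2.0741  28.25  ] False
[-45.4345   0.4564   4.9565   1.1935   1.076   28.6083] False
[-32.4386  -0.2277   2.8506   0.1399   2.6087  28.9667] False
[-19.6969  -0.2826   1.6822  -1.0816   1.0352  29.325 ] False
[-7.1854 -0.3147  0.9824 -1.3637 -0.4802 29.6833] False
[ 5.4259 -0.0509  0.505  -0.2601 -0.0704 30.0417] False
[17.7778  0.1139  0.9319 -0.4696  1.096  30.4   ] False
[30.2641  0.1052  1.6386 -0.3564  1.1468 30.7583] False
```

View pics/c13.png

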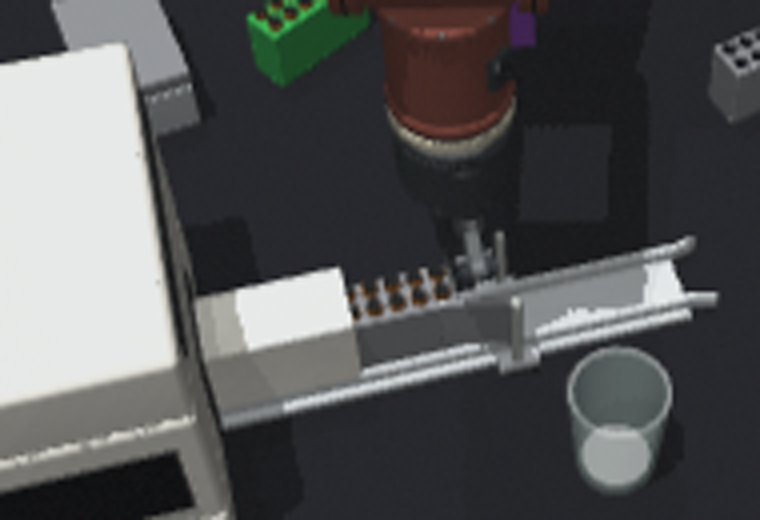

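View pics/w13.png

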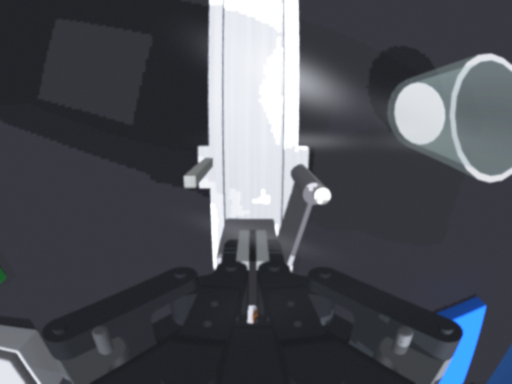

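```bash
python3 -W ignore - <<'E'
from plant import *
from h import *
P=lambda x,z=.034:[*(O+x*e),z]
def F():
    v=[]
    for _ in range(3): hold(.02); v.append(st())
    return np.mean(v,axis=0)
x=.0303; fs=[]; base=None; pk=0
while x<.095:
    near=base is not None
    x+=.0005 if near else .0012
    r=move_l(P(x),feed=.02,max_force=6); a=F(); fs.append(a[2])
    print(f"{x*1000:.1f} act {a[0]:.2f} y{a[1]:.2f} F {a[2]:.2f} lat {a[3]:.2f} z {a[4]:.2f} t {a[5]:.2f}")
    if base is None and len(fs)>4:
        b=np.median(fs[-8:-1])
        if a[2]-b>2.8: base=b; print("contact? base",b)
    elif near:
        if a[2]-base<1.2: base=None; print("false")
        elif a[2]-base>=9.3: break
    if a[5]>50: break
t0=st()[5]
for _ in range(14): hold(.05); s=st(); print(f"hold {s[0]:.2f} {s[2]:.2f}",end="; ")
print(x)
E
```

```text
31.5 act 30.88 y0.07 F 4.81 lat -0.23 z 1.67 t 31.14
32.7 act 32.09 y0.06 F 5.32 lat -1.03 z 2.21 t 31.44
33.9 act 33.28 y0.07 F 4.95 lat -0.62 z 2.22 t 31.74
35.1 act 34.49 y0.04 F 5.31 lat -0.32 z 2.02 t 32.04
36.3 act 35.71 y0.06 F 5.11 lat 0.10 z 2.37 t 32.34
37.5 act 36.92 y0.06 F 5.19 lat -0.65 z 1.64 t 32.64
38.7 act 38.11 y0.05 F 5.25 lat 0.13 z 2.18 t 32.94
39.9 act 39.32 y0.03 F 5.50 lat -0.36 z 2.31 t 33.24
41.1 act 40.53 y0.02 F 4.81 lat -0.52 z 2.14 t 33.54
42.3 act 41.75 y0.04 F 5.16 lat -0.41 z 1.51 t 33.84
43.5 act 42.94 y0.02 F 5.21 lat -0.32 z 2.56 t 34.14
44.7 act 44.59 y-0.22 F 4.45 lat -1.22 z 1.20 t 34.44
45.9 act 45.98 y-0.21 F 3.50 lat -1.00 z 0.83 t 34.74
47.1 act 47.28 y-0.18 F 3.41 lat -1.72 z 0.31 t 35.04
48.3 act 48.51 y-0.16 F 2.45 lat -1.84 z -0.35 t 35.34
49.5 act 49.69 y-0.12 F 2.45 lat -1.63 z -0.26 t 35.64
50.7 act 50.85 y-0.10 F 2.36 lat -2.08 z -0.76 t 35.94
51.9 act 52.03 y-0.08 F 2.25 lat -2.00 z -1.26 t 36.24
53.1 act 53.21 y-0.07 F 2.00 lat -1.71 z -0.24 t 36.54
54.3 act 54.41 y-0.02 F 2.50 lat -1.74 z -0.06 t 36.84
55.5 act 55.61 y-0.00 F 2.7
[... 761 characters left out ...]
t -0.23 z 0.21 t 41.34
73.5 act 72.85 y-0.01 F 5.30 lat -0.04 z 0.89 t 41.64
contact? base 1.1026864746645773
74.0 act 73.01 y-0.00 F 6.36 lat 0.02 z 1.09 t 41.94
74.5 act 73.16 y0.02 F 6.87 lat -0.92 z 1.42 t 42.24
75.0 act 73.32 y0.02 F 8.26 lat -0.38 z 2.01 t 42.54
75.5 act 73.48 y0.05 F 9.08 lat -1.12 z 1.64 t 42.84
76.0 act 73.61 y0.07 F 9.87 lat -0.35 z 2.87 t 43.14
76.5 act 73.77 y0.07 F 11.58 lat -0.65 z 3.47 t 43.44
hold 73.77 11.33; hold 73.78 11.87; hold 73.77 10.93; hold 73.79 11.25; hold 73.77 11.20; hold 73.77 10.91; hold 73.77 10.58; hold 73.81 10.63; hold 73.79 11.90; hold 73.79 11.70; hold 73.75 11.41; hold 73.77 11.75; hold 73.76 11.15; hold 73.77 10.79; 0.07650000000000005
```

```bash
python3 -W ignore - <<'E'
from plant import *
from h import *
P=lambda x,z=.034:[*(O+x*e),z]
move_l(P(.070),feed=.03); print(np.array(st())); move_l(P(.070,.16),feed=.12); print(np.array(st()))
move_l(P(-.05,.25),feed=.25); hold(.3); shot("w14"); shot("s14","scene"); shot("t14","top"); print(np.array(st()))
im=cv2.imread("pics/s14.png")[150:280,110:300]; cv2.imwrite("pics/c14.png",cv2.resize(im,None,fx=4,fy=4,interpolation=2))
Q=fcloud("w14"); X=(Q[...,:2]-O)@e*1000; Y=(Q[...,:2]-O)@n*1000; Z=Q[...,2]*1000
m=(Z>57)&(Z<76)&(abs(Y)<18)&(X>20)&(X<125); print("rack visible",m.sum(),np.percentile(X[m],[1,50,99]) if m.any() else "",rect(np.c_[X[m],Y[m]]/1000))
m=(Z>60)&(Z<77)&(abs(Y)<26)&(X>-20)&(X<20); print("flap",m.sum(),X[m].mean(),Y[m].min(),Y[m].max(),np.polyfit(Y[m],X[m],1))
E
```

```text
[70.7656  0.1516 -0.6593 -0.9705 -1.2886 44.525 ]
[69.8074 -0.7314 -0.2447  0.0751 -0.62   45.725 ]
[-49.4849  -0.0902  -0.1386  -0.0933  -0.2676  46.925 ]
rack visible 0  ((0.0, 0.0), (0.0, 0.0), 0.0)
flap 217 0.19228073975828228 -21.70430545879064 25.98941735592906 [-0.0005  0.1936]
```

View pics/c14.png

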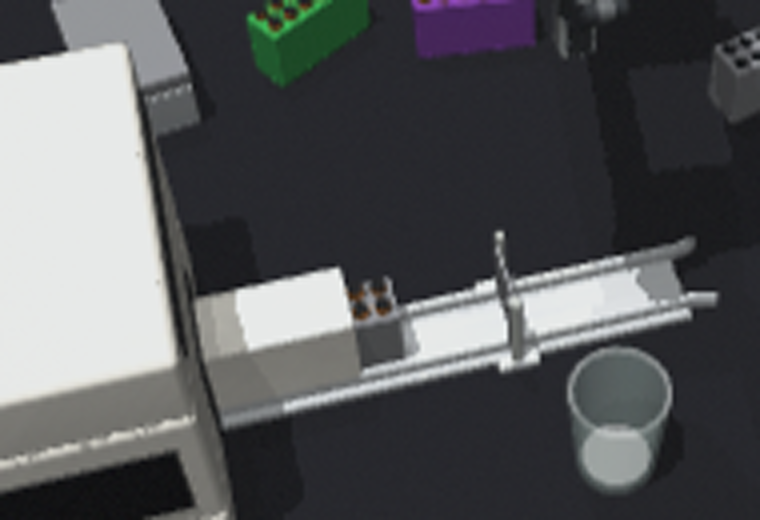

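View pics/w14.png

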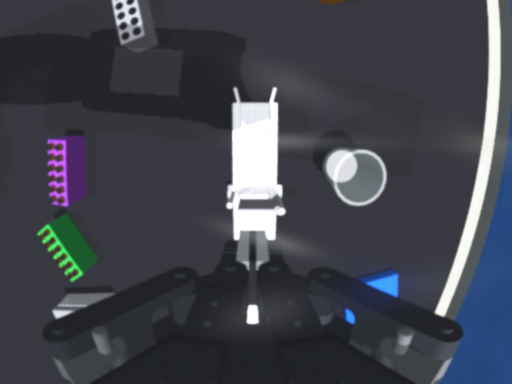

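View pics/t14.png

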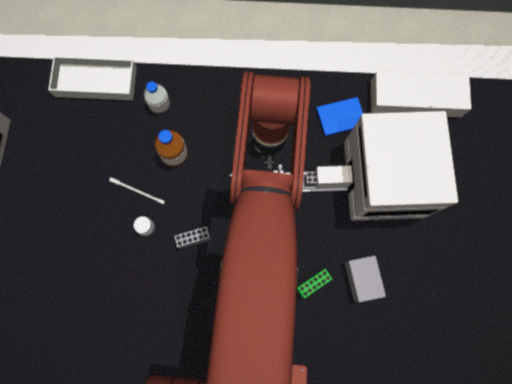

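```bash
python3 -W ignore - <<'E'
from plant import *
job_done(); print(observe()["time_s"])
E
```

```text
the job is handed in; nothing more can be done
the job is handed in; nothing more can be done
```

I stood the full grey rack in the lane and pushed it through the flap. The buffer met it with the rack's rear end about 84 mm past the shut flap. I held it there for about 0.75 s at 10.6–11.9 N in total, which is about 10 N on the buffer over roughly 1 N of rubbing. I then backed off, lifted clear and handed in at about 47 s of the 64 s allowed.

**Last checks:**
- **Flap:** the wrist depth image shows it shut across the lane, within about 0.2 mm of its closed position.
- **Rack:** the scene picture shows it upright, with its rear end sticking out of the hood. My wrist-depth check for the rack found no points because the gripper blocked the view, so this rests on the scene picture alone.
- **Other things:** the empty rack, beaker, bottle and jar look unmoved in the last top and scene pictures. The arm hid part of the top view.

**What went wrong on the way:**
- **Grip:** the first grip did not hold. I commanded a 30 mm opening, and the fingers came up without the rack, which stayed where it was. I gripped again harder and it held.
- **Lowering into the lane:** the first lowering touched the left lane wall, most likely because the rack was tilted about 4° in the grip. I shifted sideways by feel, seated it, and it stood upright once released.

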